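# Feel the end float of a gear shaft and lock it at mid-float

## Robot

A 6-joint arm with a two-finger parallel gripper is mounted at the origin on a cart in front of the work surface, level with it; the furniture and walls round the work are solid. World frame = base frame: x ahead of the robot, y to its left, z up, the work surface at z = 0. Lengths are in m, angles in rad, forces in N, time in s.
With the tool pointing down it reaches from about 0.35 to 0.975 m from the base axis. Payload 4.9 kg.
Tool frame: the origin (TCP) lies on the centre line of the jaws, within the pads' length; the fingertips stand 11 mm ahead of it and the grasp point (between the pads) lies 8 mm behind it (manip.finger_overhang is the distance from the TCP to the fingertips, in m); y points along the fingers, z is the direction in which the jaws open and shut, and the axes are right-handed (so a half turn about y gives the same grasp; the last joint's range is limited). The gripper opens to 85 mm and grips with 20 to 120 N. Pads are 22 mm wide; open, the fingers measure 114 mm over their backs; the gripper's body (76 mm by 85 mm) begins 54 mm behind the grasp point. The pads swing forward as they close: fully open they stand 13 mm farther back than shut.
Start: joints at [-1.466, 0.053, 1.613, -0, 1.476, -0.119], TCP at [0.139, -0.609, 0.242] pointing down, gripper open.
Joint ranges: [-3.01, 3.01], [-1.01, 2.22], [0.06, 2.58], [-1.02, 4.17], [0.09, 2.62], [-3.14, 3.14]. Speed limits (rad/s): [2.57, 2.57, 3.14, 3.14, 3.14, 3.14].

## Interface

Orientations are given as a unit quaternion [w, x, y, z].
In Python, from plant import readout, cams, workorder, manip gives the robot as it stands.
- The arm moves only by the tool play_rows, never from a script. Its arguments are lists of equal length, an entry for each row: "slide": the shift along the tool's x, y, z in cm, a list of three; "yaw": the turn about the tool's y in degrees; "grip": the closure, from -1 (fully open) to 1 (shut), so that 0 is half open. In form: {"slide": [[x, y, z], ...], "yaw": [yaw, ...], "grip": [grip, ...]}. A call has 1 to 12 rows; each row shifts and turns the commanded pose from where the row before left it, along the tool's axes as they then stand; what a row does not reach is not made up. A row lasts 1/10 s, in which the tool goes at most 50 mm and 8.59 degrees, less where a joint would pass 70% of its speed; a pose out of reach is approached as far as the arm can. A call with a gripper value outside its range is refused whole. The fingers move at their own pace and stop on an object; the grip force is fixed at half the most. Time passes only in rows, so rows that do not move let the fingers close. It gives the time, the measured TCP pose, the force and the opening at its end, in the units of the state.
- readout.state(): the state, without advancing time (a new reading comes with each control period).
- cams.grab_frame(name): name is "scene" or "top"; returns a dict with "image" (384x512x3 uint8, red, green, blue), "mtx" (3x3 intrinsics, pixels), "dist" ([k1, k2, p1, p2, k3] as OpenCV has them; the pictures are not rectified), "R" (3x3) and "t" (3): a world point X has camera coordinates R X + t. Camera axes: x right, y down, z forward; pixel columns grow to the right and rows downward; lengths in m; the calibration is good to about 2 mm. A picture is of the moment at which its call begins. There is no depth.
- workorder.job_done(): hands the job in, once; it reports no verdict.
The state is a dict: "time": time; "joint_pos": joint angles; "joint_vel": joint speeds; "joint_efforts": joint torques, N m; "tool_pos": TCP position; "tool_rot": TCP orientation; "contact_force": force on the tool from outside, world axes, zero at the start; "ft_torque": the same for the moment, N m; "gripper_width": opening from 0.0 (shut) to 1.0 (fully open).
Only numpy, scipy, OpenCV 4.12 (cv2) and the standard library are available. Lean on these libraries where they do the work, as an engineer would, in place of code of your own. Each camera call takes 0.05 s, during which the arm holds its last target.

## Task

The gear shaft in the bearing stand floats endwise between two thrust faces hidden inside its bearings, and it must be locked at mid-float before a coupling can be fitted. Take it by the bare end, push it in until you feel it firmly seated on the rear thrust face, then draw it out until it is firmly seated on the front one, keeping contact with each face for a moment and loading neither beyond 20 N; then set the shaft midway between those two positions, let go of it and press the raised cam lever of the shaft clamp all the way down so that it stays locked there. Leave the other things on the table where they are and take your hand away at the end.

Things in the scene. Friction and masses are not known exactly. Their poses are not given: they have to be found in the camera images.
- gear_shaft: Steel gear shaft, level, axis 70 mm above the table. Origin: on the axis, mid of its bare, dry keyed end (24 mm diameter; end face 33 mm away along -y, front bearing 36 to 65 mm away along +y). Its y axis runs along the shaft into the stand: push in = +y, draw out = -y. It slides along y only, drags with about 2.5 N and stays where left. Its end float is under 30 mm, new each time.
- front_bearing: Grey pillow-block bearing nearest the bare end, 104 mm across the shaft, 49 mm along it, top 105 mm above the table. Origin: centre of its foot, 56 mm below the shaft's axis; axes as the shaft's. Inside, unseen, is the thrust face that stops the shaft when drawn out; its place along the shaft differs each time. It gives under 1 mm at its limit of 20 N; meeting it at 2 cm/s exceeds that, at 1 cm/s not.
- rear_bearing: Second grey pillow-block bearing, like the first, beyond the gear (72 mm diameter). Origin and axes as for the first. Inside, unseen, is the thrust face that stops the shaft when pushed in, stiffness and limit as the front one's; its place along the shaft differs each time. A push of 6 N or more beyond the drag seats the shaft on a face.
- clamp_lever (a joint): Angle of the shaft clamp's cam lever in rad: 0 fully raised (66 degrees above level), 1.15 fully down, level, on its stop. Up to 0.8 its end takes about 2 N and it stays where left; from there the cam bites the shaft and it takes up to about 8 N; let go too early it springs back, past 1.1 it stays down. Once it bites, the shaft can no longer be set.
- lever_end (a point): Centre of the lever's round black end (19 mm diameter, 18 mm wide), on the aluminium clamp block at the stand's far end from the bare shaft end. It swings down on a 64 mm radius towards the stand's -x side (the robot's side) about a hinge parallel to the shaft, 100 mm above the table and 20 mm to the -x side of the shaft's axis, in the vertical plane across the shaft through this point.
- v_block: Bystander: ground steel V-block, 40 x 42 x 34 mm. Origin: centre of its underside.
- loupe: Bystander: black loupe, 33 mm across, 32 mm tall. Origin: centre of its underside.
- bronze_bush: Bystander: flanged bronze bush, 34 mm across, 29 mm tall. Origin: centre of its underside.
- hex_bolt_1: Bystander: bright hexagon bolt, 54 mm long, lying. Origin: underside of its middle.
- hex_bolt_2: Bystander: shorter bright hexagon bolt, 40 mm long, lying. Origin: underside of its middle.

How it is judged:
By the outcome, as a careful person would: the job done as asked, in the order asked, and still so for the second after the job is handed in, with the robot touching nothing.
It also fails if it takes over 61 s, if anything falls off the work surface, if the arm or the gripper's body presses on something with over 40 N, if the wrist force passes 120 N, or if a joint passes its speed limit or range.

## Working session

There is one attempt and no reset: what is moved stays moved. The work goes in short steps, Python scripts to look and compute and a tool call to move; the robot and the scene stay as the last step left them, time stands still between calls to the robot, and variables do not carry over. Pictures are saved under pics/ and viewed, and the job is handed in when it is done.

Besides the shell and the picture viewer there is one more tool, called after "Emit:" as name(argument=value, ...) on one line, values as JSON. play_rows: Moves the arm, as the interface text tells. Its arguments: {"type":"object","properties":{"slide":{"type":"array","items":{"type":"array","items":{"type":"number"}}},"yaw":{"type":"array","items":{"type":"number"}},"grip":{"type":"array","items":{"type":"number"}}},"required":["slide","yaw","grip"]}

```bash
ls -la; mkdir -p pics; python3 - <<'E'
from plant import readout,cams,workorder,manip
import cv2
s=readout.state()
for k,v in s.items(): print(k,v)
print([a for a in dir(manip) if a[0]!='_'])
for n in("scene","top"):
    f=cams.grab_frame(n); print(n,f["mtx"],f["dist"],f["R"],f["t"])
    cv2.imwrite(f"pics/{n}0.png",cv2.resize(f["image"][:,:,::-1],(800,600),interpolation=cv2.INTER_CUBIC))
    import numpy as np; np.save(f"pics/{n}0.npy",f,allow_pickle=True)
E
```

```text
total 12
drwxr-xr-x  3 agent agent 4096 Dec  7 02:54 .
drwxr-xr-x 23 root  root  4096 Dec  7 02:54 ..
drwxr-xr-x  2 agent agent 4096 Dec  7 02:54 pics
time 0.0
joint_pos [-1.46602617e+00  5.33261876e-02  1.61431763e+00 -1.09489486e-05
  1.47597466e+00 -1.18984434e-01]
joint_vel [-1.26142661e-03  4.66569021e-04 -1.00009370e-03 -5.97376035e-05
 -1.60171166e-03  1.00310077e-03]
joint_efforts [-4.08384412e-04 -3.93682337e+01 -3.70180070e+01 -9.47489843e-05
  6.95703246e-03 -3.24923597e-06]
tool_pos [ 0.13862599 -0.60881277  0.24106789]
tool_rot [ 0.07894583 -0.07894336  0.70340198 -0.70196949]
contact_force [0.5848528  1.00241803 0.69460113]
ft_torque [0.01967784 0.00672378 0.04678813]
gripper_width 0.9989716054892023
['IKError', 'finger_overhang']
scene [[442.68527826   0.         251.14020098]
 [  0.         442.68527826 184.97387132]
 [  0.           0.           1.        ]] [0.0373414 0.        0.        0.        0.       ] [[-0.883159   -0.46904158 -0.00549322]
 [-0.2559069   0.49159585 -0.83237322]
 [ 0.39311809 -0.73371215 -0.55418828]] [0.55269582 0.23499914 0.77899469]
top [[495.58328997   0.         253.33528683]
 [  0.         495.58328997 194.26519733]
 [  0.           0.           1.        ]] [-0.04864009  0.          0.          0.          0.        ] [[-0.00722652 -0.99981897 -0.01760117]
 [-0.99442482  0.00903704 -0.10506006]
 [ 0.1052001   0.01674382 -0.9943101 ]] [0.04988617 0.60100169 1.24222651]
```

View pics/scene0.png

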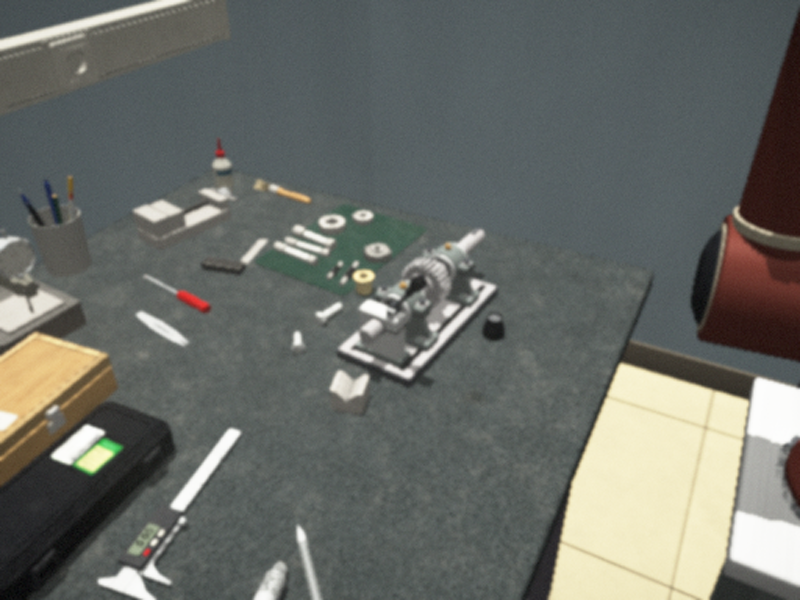

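View pics/top0.png

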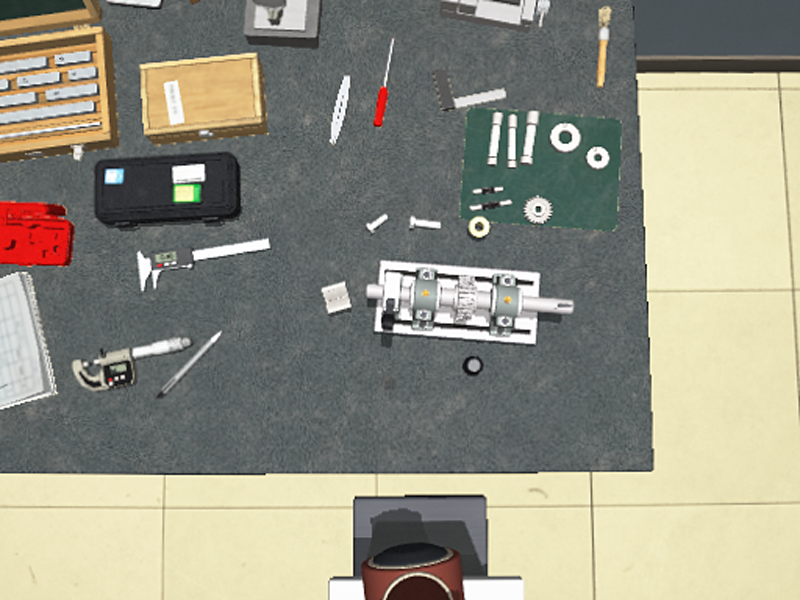

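```bash
cat > h.py <<'E'
import numpy as np,cv2
def ray(f,uv):
    p=cv2.undistortPoints(np.array([[uv]],float),f["mtx"],np.array(f["dist"]))[0,0]
    d=f["R"].T@np.array([p[0],p[1],1]); c=-f["R"].T@f["t"]; return c,d
def atz(f,uv,z):
    c,d=ray(f,uv); return c+d*(z-c[2])/d[2]
def proj(f,X):
    return cv2.projectPoints(np.array([X],float),cv2.Rodrigues(f["R"])[0],f["t"],f["mtx"],np.array(f["dist"]))[0][0,0]
def crop(f,name,u0,v0,w,h,s):
    c=f["image"][v0:v0+h,u0:u0+w,::-1]
    c=cv2.resize(c,(w*s,h*s),interpolation=cv2.INTER_CUBIC)
    cv2.imwrite(name,c)
def load(n): return np.load(n,allow_pickle=True).item()
E
python3 - <<'E'
from h import *
f=load("pics/top0.npy"); crop(f,"pics/topc.png",225,155,155,100,5)
f=load("pics/scene0.npy"); crop(f,"pics/scenec.png",205,135,130,115,5)
E
```

```text
(no output)
```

View pics/topc.png

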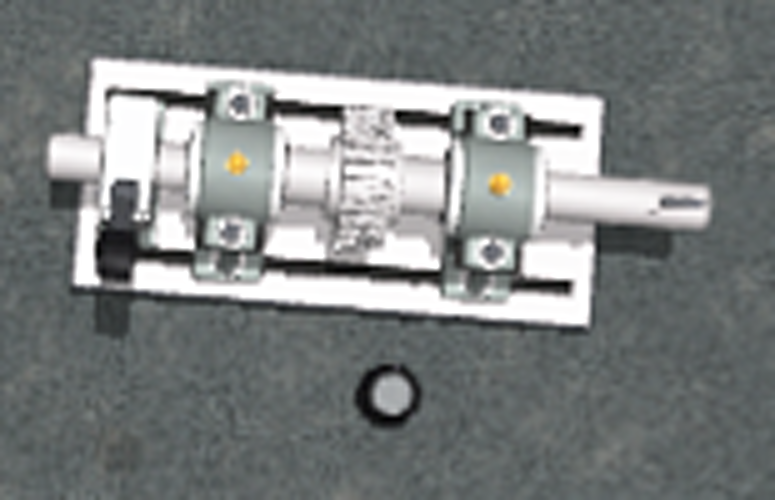

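View pics/scenec.png

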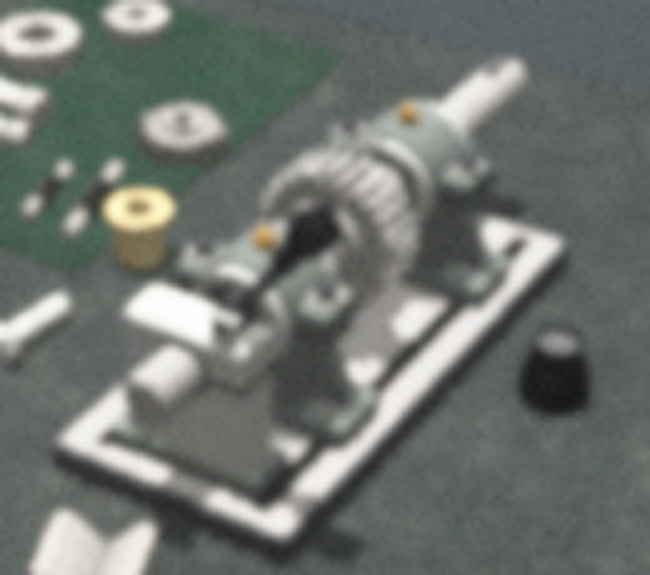

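```bash
python3 - <<'E'
from h import *
f=load("pics/top0.npy"); g=load("pics/scene0.npy")
print("cam",-f["R"].T@f["t"],-g["R"].T@g["t"])
T=lambda u,v,z: atz(f,(225+u/5-.4,155+v/5-.4),z)   # resize center offset
S=lambda u,v,z: atz(g,(205+u/5-.4,135+v/5-.4),z)
p1=T(50,156,.07);p2=T(711,203,.07);print("stub,end",p1,p2,np.linalg.norm(p2-p1))
d=(p1-p2)/np.linalg.norm(p1-p2);print("dir",d,np.degrees(np.arctan2(d[1],d[0])))
q1=T(237,163,.108);q2=T(499,184,.108);e=q1-q2;print("dots",q1,q2,np.degrees(np.arctan2(e[1],e[0])))
print("fb edges",T(547,187,.07),T(453,180,.07))
print("base edges", np.degrees(np.arctan2(*(T(95,60,.01)-T(603,98,.01))[[1,0]])),np.degrees(np.arctan2(*(T(75,288,.01)-T(590,325,.01))[[1,0]])))
print("lever",T(116,255,.158),S(315,228,.158))
print("loupe",T(390,395,.032), "vblock",T(-1,0,0))
print("scene end face",S(515,75,.07))
E
```

```text
cam [0.46732914 0.02364624 1.2991777 ] [0.24201929 0.71527059 0.63035279]
stub,end [0.61909209 0.09105091 0.07      ] [ 0.59246986 -0.23822617  0.07      ] 0.3303515459129728
dir [0.08058759 0.99674753 0.        ] 85.37765879438156
dots [ 0.61013721 -0.00158468  0.108     ] [ 0.59875646 -0.12799401  0.108     ] 84.85547928596188
fb edges [ 0.60122743 -0.15671162  0.07      ] [ 0.60516431 -0.10995518  0.07      ]
base edges 85.1229988992709 85.38664266461146
lever [0.56184661 0.05584614 0.158     ] [0.55642827 0.06015288 0.158     ]
loupe [ 0.49948865 -0.07981441  0.032     ] vblock [0.71170125 0.1218215  0.        ]
scene end face [ 0.58734962 -0.24008068  0.07      ]
```

```bash
cat >> h.py <<'E'
from scipy.spatial.transform import Rotation as Ro
D=np.array([np.sin(np.radians(4.8)),np.cos(np.radians(4.8)),0]) # shaft +y dir
N=np.array([D[1],-D[0],0]) # shaft x
def tool(s):
    return Ro.from_quat(np.array(s["tool_rot"])[[1,2,3,0]]).as_matrix()
def go(s,target):
    R=tool(s); return R.T@(np.array(target)-s["tool_pos"])*100
E
python3 - <<'E'
from h import *
from plant import readout
s=readout.state();R=tool(s);print(R.round(4))
for sg in(1,-1):
    z=R.T@(sg*N); print(sg,"yaw",np.degrees(np.arctan2(z[0],z[2])))
f=load("pics/top0.npy")
for u,v in((237,163),(499,184)): print(N@atz(f,(225+u/5-.4,155+v/5-.4),.108))
for u,v in((50,156),(711,203),(630,197)): print(N@atz(f,(225+u/5-.4,155+v/5-.4),.07))
E
```

```text
[[-9.751e-01 -2.000e-04  2.219e-01]
 [-2.219e-01  1.800e-03 -9.751e-01]
 [-3.000e-04 -1.000e+00 -1.800e-03]]
1 yaw -72.37895089568954
-1 yaw 107.62104910431047
0.6081299713544639
0.6073667997128844
0.6093019052496005
0.6103262348568049
0.6103144658005177
```

Emit:
play_rows(slide=[[0,0,0],[0,0,0],[0,0,0],[0,0,0],[0,0,0],[0,0,0],[0,0,0],[0,0,0],[0,0,0],[0,0,0]], yaw=[-8,-8,-8,-8,-8,-8,-8,-8,-8.4,0], grip=[-1,-1,-1,-1,-1,-1,-1,-1,-1,-1])

```text
time: 1.1
tool_pos: [0.1387, -0.6091, 0.2416]
tool_rot: [0.479, -0.478, 0.521, -0.52]
contact_force: [-0.3, 0.5, 0.4]
gripper_width: 0.998
```

```bash
python3 - <<'E'
from h import *
from plant import readout
s=readout.state();R=tool(s);print(R.round(4),s["tool_pos"],s["contact_force"])
print(go(s,N*.6095+D*-.1546+[0,0,.2]))
E
```

```text
[[-8.360e-02 -1.000e-04  9.965e-01]
 [-9.965e-01  1.100e-03 -8.360e-02]
 [-1.100e-03 -1.000e+00 -2.000e-04]] [ 0.13868011 -0.60907644  0.24163149] [-0.34466659  0.45597738  0.36334914]
[-44.06452472   4.20443979  42.03939686]
```

Emit:
play_rows(slide=[[-3.4,0.3,3.2],[-3.4,0.3,3.2],[-3.4,0.3,3.2],[-3.4,0.3,3.2],[-3.4,0.3,3.2],[-3.4,0.3,3.2],[-3.4,0.3,3.2],[-3.4,0.3,3.2],[-3.4,0.3,3.2],[-3.4,0.3,3.2],[-3.4,0.3,3.2],[-3.4,0.3,3.2]], yaw=[0,0,0,0,0,0,0,0,0,0,0,0], grip=[-1,-1,-1,-1,-1,-1,-1,-1,-1,-1,-1,-1])

```text
time: 2.3
tool_pos: [0.5565, -0.2332, 0.206]
tool_rot: [0.478, -0.478, 0.521, -0.521]
contact_force: [-0.3, -1.6, 0.9]
gripper_width: 0.999
```

Emit:
play_rows(slide=[[0,0,0],[0,0,0]], yaw=[0,0], grip=[-1,-1])

```text
time: 2.5
tool_pos: [0.5556, -0.2338, 0.2057]
tool_rot: [0.478, -0.479, 0.521, -0.52]
contact_force: [0.8, -0.3, 0.6]
gripper_width: 1.0
```

```bash
python3 - <<'E'
from h import *
from plant import readout
s=readout.state();R=tool(s);print(R.round(4),s["tool_pos"],s["contact_force"])
print(go(s,N*.6095+D*-.1546+[0,0,.16]))
E
```

```text
[[-8.340e-02 -1.200e-03  9.965e-01]
 [-9.965e-01  2.000e-04 -8.340e-02]
 [-1.000e-04 -1.000e+00 -1.300e-03]] [ 0.55564385 -0.2338291   0.20568823] [ 0.82499303 -0.34933571  0.63899779]
[-3.18991722  4.5646033   3.63046766]
```

Emit:
play_rows(slide=[[-1.6,2.3,1.8],[-1.6,2.3,1.8],[0,0,0],[0,0,0]], yaw=[0,0,0,0], grip=[-1,-1,-1,-1])

```text
time: 2.9
tool_pos: [0.5928, -0.2067, 0.1596]
tool_rot: [0.478, -0.479, 0.521, -0.52]
contact_force: [0.4, -0.2, 0.6]
gripper_width: 1.004
```

```bash
python3 - <<'E'
from h import *
from plant import readout,cams
s=readout.state();print(s["tool_pos"],s["contact_force"])
print(go(s,N*.6095+D*-.1546+[0,0,.062]))
f=cams.grab_frame("scene");np.save("pics/scene1.npy",f,allow_pickle=True);crop(f,"pics/s1.png",220,70,150,110,5)
f=cams.grab_frame("top");np.save("pics/top1.npy",f,allow_pickle=True);crop(f,"pics/t1.png",225,155,155,100,5)
E
```

```text
[ 0.59282587 -0.20670745  0.15962526] [ 0.4371079  -0.23483855  0.6415832 ]
[-0.17741849  9.7622331   0.16429302]
```

View pics/s1.png

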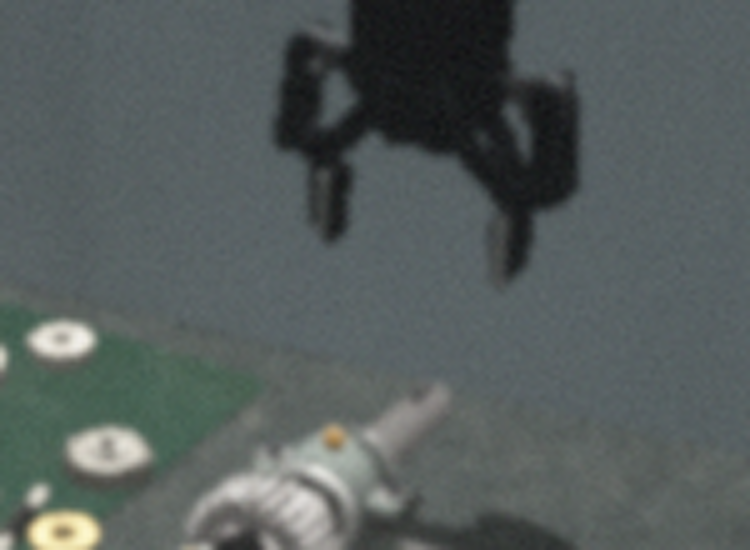

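View pics/t1.png

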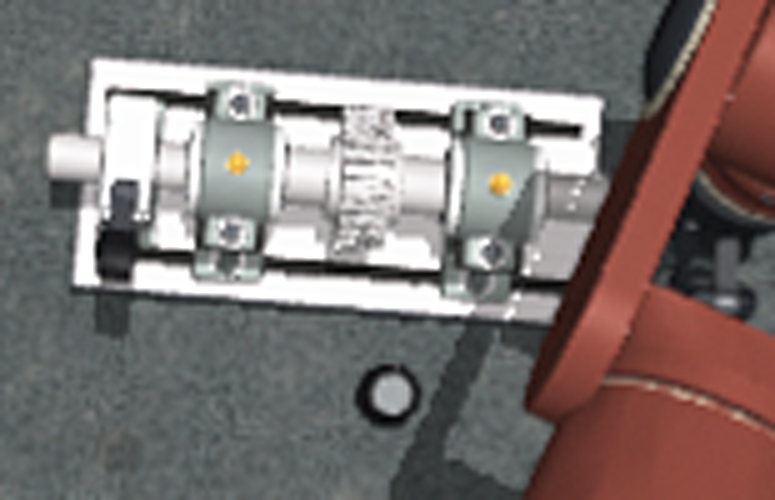

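Emit:
play_rows(slide=[[-0.1,2.5,0.1],[0,2.5,0],[0,2.5,0],[0,2.2,0],[0,0,0],[0,0,0]], yaw=[0,0,0,0,0,0], grip=[-1,-1,-1,-1,-1,-1])

```text
time: 3.6
tool_pos: [0.5951, -0.2059, 0.0646]
tool_rot: [-0.479, 0.478, -0.52, 0.521]
contact_force: [0.4, 0.3, 1.2]
gripper_width: 1.005
```

```bash
python3 - <<'E'
from h import *
from plant import readout,cams
s=readout.state();print(s["tool_pos"],s["contact_force"])
print(go(s,N*.6095+D*-.1546+[0,0,.062]))
f=cams.grab_frame("scene");np.save("pics/scene2.npy",f,allow_pickle=True);crop(f,"pics/s2.png",220,90,150,110,5)
print(proj(f,s["tool_pos"]+np.array([0,0,.002])), proj(f,N*.6095+D*(-.1876)+[0,0,.07]))
E
```

```text
[ 0.59510223 -0.20592556  0.06457052] [0.42969001 0.25699267 1.2076736 ]
[-0.08073139  0.25692111 -0.07501207]
[299.6147509 155.918001 ] [305.73301613 149.58461909]
```

View pics/s2.png

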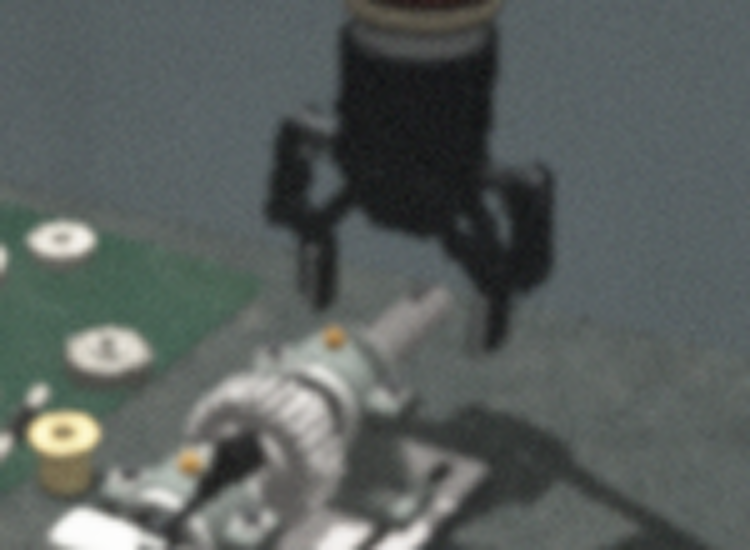

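Emit:
play_rows(slide=[[0,0.25,-0.05],[0,0,0],[0,0,0],[0,0,0],[0,0,0],[0,0,0],[0,0,0],[0,0,0]], yaw=[0,0,0,0,0,0,0,0], grip=[-0.5,0,0,0,0.2,0.2,0.2,0.2])

```text
time: 4.45
tool_pos: [0.5945, -0.2049, 0.0607]
tool_rot: [0.479, -0.479, 0.52, -0.52]
contact_force: [-0.3, -0.3, -0.2]
gripper_width: 0.399
```

Emit:
play_rows(slide=[[0,0,0],[0,0,0],[0,0,0],[0,0,0],[0,0,0],[0,0,0]], yaw=[0,0,0,0,0,0], grip=[0.5,1,1,1,1,1])

```text
time: 5.05
tool_pos: [0.5922, -0.2047, 0.0611]
tool_rot: [0.477, -0.48, 0.522, -0.518]
contact_force: [-8.7, 1.2, 8.1]
gripper_width: 0.258
```

```bash
cat > st.py <<'E'
from h import *
from plant import readout
s=readout.state();p=s["tool_pos"];F=s["contact_force"]
print("t",s["time"],"D %.5f N %.5f z %.5f"%(D@p,N@p,p[2]),"F_D %.2f F_N %.2f Fz %.2f"%(D@F,N@F,F[2]),"w",s["gripper_width"],"M",np.round(s["ft_torque"],3))
E
python3 st.py
```

```text
t 5.05 D -0.15445 N 0.60728 z 0.06107 F_D 0.44 F_N -8.79 Fz 8.07 w 0.25805897984512793 M [ 0.171  1.686 -0.048]
```

Emit:
play_rows(slide=[[0,-0.05,-0.15],[0,0,0],[0,0,0]], yaw=[0,0,0], grip=[1,1,1])

```text
time: 5.35
tool_pos: [0.5922, -0.2047, 0.0611]
tool_rot: [0.478, -0.479, 0.521, -0.52]
contact_force: [-4.4, 1.0, 2.9]
gripper_width: 0.26
```

```bash
python3 st.py; python3 -c "
from h import *
from plant import readout
print(tool(readout.state()).round(4))"
```

```text
t 5.35 D -0.15444 N 0.60727 z 0.06110 F_D 0.60 F_N -4.43 Fz 2.95 w 0.2602370395232598 M [ 0.077  1.016 -0.062]
[[-8.330e-02 -2.200e-03  9.965e-01]
 [-9.965e-01  5.000e-04 -8.330e-02]
 [-3.000e-04 -1.000e+00 -2.200e-03]]
```

Emit:
play_rows(slide=[[-0.05,-0.03,-0.15],[-0.05,0,0],[-0.05,0,0],[-0.05,0,0]], yaw=[0,0,0,0], grip=[1,1,1,1])

```text
time: 5.75
tool_pos: [0.5923, -0.203, 0.0611]
tool_rot: [-0.479, 0.478, -0.52, 0.521]
contact_force: [4.1, -2.7, -5.8]
gripper_width: 0.262
```

```bash
python3 st.py
```

```text
t 5.75 D -0.15275 N 0.60721 z 0.06115 F_D -2.39 F_N 4.32 Fz -5.79 w 0.2619478867090649 M [-0.412 -0.202 -0.043]
```

Emit:
play_rows(slide=[[-0.05,0.03,0.07],[-0.05,0,0],[-0.05,0,0],[-0.05,0,0]], yaw=[0,0,0,0], grip=[1,1,1,1])

```text
time: 6.15
tool_pos: [0.5925, -0.2007, 0.0612]
tool_rot: [-0.479, 0.479, -0.52, 0.52]
contact_force: [2.6, -2.8, -4.0]
gripper_width: 0.266
```

```bash
python3 st.py
```

```text
t 6.15 D -0.15046 N 0.60724 z 0.06115 F_D -2.59 F_N 2.86 Fz -3.96 w 0.2655414244335805 M [-0.415  0.12   0.021]
```

Emit:
play_rows(slide=[[-0.05,0.02,0.03],[-0.05,0,0],[-0.05,0,0],[-0.05,0,0]], yaw=[0,0,0,0], grip=[1,1,1,1])

```text
time: 6.55
tool_pos: [0.5927, -0.1992, 0.0611]
tool_rot: [-0.478, 0.479, -0.52, 0.52]
contact_force: [-1.1, -6.6, -1.8]
gripper_width: 0.263
```

```bash
python3 st.py
```

```text
t 6.55 D -0.14894 N 0.60725 z 0.06113 F_D -6.64 F_N -0.50 Fz -1.78 w 0.26251289186971183 M [-0.79   0.703  0.026]
```

Emit:
play_rows(slide=[[-0.05,0,0],[-0.05,0,0],[-0.05,0,0],[-0.05,0,0]], yaw=[0,0,0,0], grip=[1,1,1,1])

```text
time: 6.95
tool_pos: [0.5927, -0.1992, 0.0612]
tool_rot: [-0.477, 0.48, -0.519, 0.521]
contact_force: [-1.5, -11.2, -3.7]
gripper_width: 0.263
```

```bash
python3 st.py
```

```text
t 6.95 D -0.14891 N 0.60729 z 0.06115 F_D -11.27 F_N -0.53 Fz -3.74 w 0.26336232926271697 M [-1.693  0.749 -0.117]
```

Emit:
play_rows(slide=[[-0.05,0,0],[0,0,0],[0,0,0],[0,0,0],[0,0,0]], yaw=[0,0,0,0,0], grip=[1,1,1,1,1])

```text
time: 7.45
tool_pos: [0.5927, -0.1992, 0.0611]
tool_rot: [-0.477, 0.48, -0.519, 0.522]
contact_force: [-1.0, -12.5, -3.4]
gripper_width: 0.263
```

```bash
python3 st.py
```

```text
t 7.45 D -0.14892 N 0.60727 z 0.06113 F_D -12.55 F_N 0.06 Fz -3.40 w 0.2631153679771823 M [-1.75   0.736 -0.057]
```

Emit:
play_rows(slide=[[0,0,0],[0,0,0],[0,0,0],[0,0,0],[0,0,0]], yaw=[0,0,0,0,0], grip=[1,1,1,1,1])

```text
time: 7.95
tool_pos: [0.5927, -0.1992, 0.0611]
tool_rot: [-0.477, 0.48, -0.519, 0.522]
contact_force: [-1.6, -12.6, -3.8]
gripper_width: 0.268
```

```bash
python3 st.py; python3 st.py
```

```text
t 7.95 D -0.14892 N 0.60727 z 0.06114 F_D -12.66 F_N -0.51 Fz -3.83 w 0.26764239771854464 M [-1.76   0.788 -0.014]
t 7.95 D -0.14892 N 0.60727 z 0.06114 F_D -12.66 F_N -0.51 Fz -3.83 w 0.26764239771854464 M [-1.76   0.788 -0.014]
```

```bash
cat >> st.py <<'E'
g=p+tool(s)@np.array([0,-.008,0]);print("grasp D %.5f N %.5f z %.5f"%(D@g,N@g,g[2]))
E
python3 st.py
```

```text
t 7.95 D -0.14892 N 0.60727 z 0.06114 F_D -12.66 F_N -0.51 Fz -3.83 w 0.26764239771854464 M [-1.76   0.788 -0.014]
grasp D -0.14888 N 0.60728 z 0.06914
```

Emit:
play_rows(slide=[[0.06,0,0],[0.06,0,0],[0.06,0,0],[0.06,0,0],[0.06,0,0],[0.06,0,0],[0.06,0,0],[0.06,0,0]], yaw=[0,0,0,0,0,0,0,0], grip=[1,1,1,1,1,1,1,1])

```text
time: 8.75
tool_pos: [0.5926, -0.1999, 0.0611]
tool_rot: [0.479, -0.478, 0.521, -0.52]
contact_force: [-2.9, 2.9, 1.3]
gripper_width: 0.263
```

```bash
python3 st.py
```

```text
t 8.75 D -0.14961 N 0.60728 z 0.06110 F_D 2.66 F_N -3.17 Fz 1.31 w 0.2633191567292155 M [ 0.526  0.868 -0.039]
grasp D -0.14962 N 0.60729 z 0.06910
```

Emit:
play_rows(slide=[[0.06,0,0],[0.06,0,0],[0.06,0,0],[0.06,0,0],[0.06,0,0]], yaw=[0,0,0,0,0], grip=[1,1,1,1,1])

```text
time: 9.25
tool_pos: [0.5922, -0.2039, 0.0611]
tool_rot: [0.479, -0.479, 0.521, -0.52]
contact_force: [-4.1, 2.4, 3.2]
gripper_width: 0.267
```

```bash
python3 st.py
```

```text
t 9.25 D -0.15360 N 0.60723 z 0.06106 F_D 2.00 F_N -4.26 Fz 3.19 w 0.2673133969360502 M [ 0.422  1.032 -0.099]
grasp D -0.15361 N 0.60724 z 0.06906
```

Emit:
play_rows(slide=[[0.06,-0.02,-0.08],[0.06,0,0],[0.06,0,0],[0.06,0,0],[0.06,0,0]], yaw=[0,0,0,0,0], grip=[1,1,1,1,1])

```text
time: 9.75
tool_pos: [0.5919, -0.207, 0.0611]
tool_rot: [-0.479, 0.478, -0.52, 0.521]
contact_force: [2.6, 1.4, -4.4]
gripper_width: 0.264
```

```bash
python3 st.py
```

```text
t 9.75 D -0.15677 N 0.60718 z 0.06113 F_D 1.66 F_N 2.51 Fz -4.36 w 0.26358813741289916 M [ 0.365 -0.088 -0.09 ]
grasp D -0.15677 N 0.60717 z 0.06913
```

Emit:
play_rows(slide=[[0.06,0,0],[0.06,0,0],[0.06,0,0],[0.06,0,0]], yaw=[0,0,0,0], grip=[1,1,1,1])

```text
time: 10.15
tool_pos: [0.5917, -0.2095, 0.0612]
tool_rot: [-0.479, 0.478, -0.52, 0.521]
contact_force: [5.1, 1.9, -6.0]
gripper_width: 0.264
```

```bash
python3 st.py
```

```text
t 10.15 D -0.15920 N 0.60717 z 0.06115 F_D 2.28 F_N 4.92 Fz -5.99 w 0.26386673168232117 M [ 0.361 -0.278 -0.063]
grasp D -0.15920 N 0.60716 z 0.06915
```

Emit:
play_rows(slide=[[0.06,0.02,0.04],[0.06,0,0],[0.06,0,0],[0.06,0,0]], yaw=[0,0,0,0], grip=[1,1,1,1])

```text
time: 10.55
tool_pos: [0.5915, -0.2119, 0.0611]
tool_rot: [-0.479, 0.479, -0.52, 0.52]
contact_force: [3.1, 1.7, -3.7]
gripper_width: 0.262
```

```bash
python3 st.py
```

```text
t 10.55 D -0.16163 N 0.60718 z 0.06115 F_D 1.97 F_N 2.93 Fz -3.66 w 0.26223693091954237 M [ 0.414  0.01  -0.048]
grasp D -0.16163 N 0.60718 z 0.06915
```

Emit:
play_rows(slide=[[0.06,0,0],[0.06,0,0],[0.06,0,0],[0.06,0,0]], yaw=[0,0,0,0], grip=[1,1,1,1])

```text
time: 10.95
tool_pos: [0.5913, -0.2143, 0.0612]
tool_rot: [-0.479, 0.479, -0.52, 0.52]
contact_force: [2.7, 2.4, -3.9]
gripper_width: 0.261
```

```bash
python3 st.py
```

```text
t 10.95 D -0.16405 N 0.60717 z 0.06116 F_D 2.63 F_N 2.53 Fz -3.91 w 0.2607708034564549 M [ 0.407  0.001 -0.074]
grasp D -0.16405 N 0.60717 z 0.06916
```

Emit:
play_rows(slide=[[0.06,0.01,0.02],[0.06,0,0],[0.06,0,0],[0.06,0,0]], yaw=[0,0,0,0], grip=[1,1,1,1])

```text
time: 11.35
tool_pos: [0.5911, -0.2167, 0.0611]
tool_rot: [0.479, -0.479, 0.521, -0.52]
contact_force: [0.3, 2.4, -0.8]
gripper_width: 0.263
```

```bash
python3 st.py
```

```text
t 11.35 D -0.16647 N 0.60717 z 0.06112 F_D 2.39 F_N 0.10 Fz -0.75 w 0.2627902159372333 M [ 0.477  0.395 -0.042]
grasp D -0.16647 N 0.60718 z 0.06912
```

Emit:
play_rows(slide=[[0.06,0,0],[0.06,0,0],[0.06,0,0],[0.06,0,0]], yaw=[0,0,0,0], grip=[1,1,1,1])

```text
time: 11.75
tool_pos: [0.5909, -0.2191, 0.0611]
tool_rot: [0.479, -0.479, 0.521, -0.52]
contact_force: [-1.1, 3.4, 0.7]
gripper_width: 0.264
```

```bash
python3 st.py
```

```text
t 11.75 D -0.16891 N 0.60715 z 0.06110 F_D 3.26 F_N -1.38 Fz 0.66 w 0.2643451756763905 M [ 0.424  0.608 -0.145]
grasp D -0.16891 N 0.60716 z 0.06910
```

Emit:
play_rows(slide=[[0.06,0,0],[0.06,0,0],[0.06,0,0],[0.06,0,0]], yaw=[0,0,0,0], grip=[1,1,1,1])

```text
time: 12.15
tool_pos: [0.5908, -0.2205, 0.0611]
tool_rot: [0.479, -0.478, 0.521, -0.52]
contact_force: [-2.3, 8.1, 4.4]
gripper_width: 0.258
```

```bash
python3 st.py
```

```text
t 12.15 D -0.17031 N 0.60718 z 0.06110 F_D 7.88 F_N -3.01 Fz 4.41 w 0.25781225577027733 M [ 1.152  0.73  -0.013]
grasp D -0.17033 N 0.60718 z 0.06910
```

Emit:
play_rows(slide=[[0.05,0,0],[0.05,0,0],[0.05,0,0],[0.05,0,0]], yaw=[0,0,0,0], grip=[1,1,1,1])

```text
time: 12.55
tool_pos: [0.5908, -0.2206, 0.0611]
tool_rot: [0.48, -0.478, 0.522, -0.519]
contact_force: [-2.3, 12.7, 4.9]
gripper_width: 0.264
```

```bash
python3 st.py
```

```text
t 12.55 D -0.17035 N 0.60714 z 0.06107 F_D 12.50 F_N -3.38 Fz 4.93 w 0.2638821566818939 M [ 1.975  0.713 -0.077]
grasp D -0.17039 N 0.60715 z 0.06907
```

Seated on the front face; hold a moment.

Emit:
play_rows(slide=[[0,0,0],[0,0,0],[0,0,0],[0,0,0],[0,0,0],[0,0,0],[0,0,0],[0,0,0]], yaw=[0,0,0,0,0,0,0,0], grip=[1,1,1,1,1,1,1,1])

```text
time: 13.35
tool_pos: [0.5908, -0.2205, 0.0611]
tool_rot: [0.48, -0.478, 0.522, -0.519]
contact_force: [-2.5, 12.1, 4.3]
gripper_width: 0.261
```

```bash
python3 st.py
```

```text
t 13.35 D -0.17033 N 0.60713 z 0.06106 F_D 11.86 F_N -3.52 Fz 4.27 w 0.26090388189663133 M [ 1.823  0.692 -0.025]
grasp D -0.17038 N 0.60714 z 0.06906
```

Emit:
play_rows(slide=[[-0.08,0,0],[-0.08,0,0],[-0.08,0,0],[-0.08,0,0],[-0.08,0,0],[-0.08,0,0],[-0.08,0,0],[-0.08,0,0],[-0.08,0,0],[-0.08,0,0],[-0.08,0,0],[0,0,0]], yaw=[0,0,0,0,0,0,0,0,0,0,0,0], grip=[1,1,1,1,1,1,1,1,1,1,1,1])

```text
time: 14.55
tool_pos: [0.5913, -0.2147, 0.0611]
tool_rot: [0.479, -0.479, 0.52, -0.52]
contact_force: [-5.9, -0.8, 3.4]
gripper_width: 0.263
```

```bash
python3 st.py
```

```text
t 14.55 D -0.16447 N 0.60722 z 0.06111 F_D -1.24 F_N -5.82 Fz 3.45 w 0.26332205296678235 M [-0.189  1.086 -0.125]
grasp D -0.16447 N 0.60722 z 0.06911
```

Emit:
play_rows(slide=[[-0.07,0,-0.05],[-0.07,0,-0.05],[-0.07,0,0],[-0.07,0,0],[-0.07,0,0],[-0.06,0,0],[0,0,0],[0,0,0],[0,0,0]], yaw=[0,0,0,0,0,0,0,0,0], grip=[1,1,1,1,1,1,1,1,1])

```text
time: 15.45
tool_pos: [0.5917, -0.2104, 0.0612]
tool_rot: [-0.479, 0.478, -0.52, 0.521]
contact_force: [4.9, -2.4, -3.8]
gripper_width: 0.262
```

```bash
python3 st.py
```

```text
t 15.45 D -0.16012 N 0.60720 z 0.06116 F_D -1.99 F_N 5.12 Fz -3.78 w 0.2621065503030629 M [-0.4   -0.202 -0.08 ]
grasp D -0.16012 N 0.60718 z 0.06916
```

Need another +0.5 mm.

Emit:
play_rows(slide=[[-0.025,0,0.06],[-0.025,0,0],[0,0,0],[0,0,0],[0,0,0]], yaw=[0,0,0,0,0], grip=[1,1,1,1,1])

```text
time: 15.95
tool_pos: [0.5917, -0.21, 0.0611]
tool_rot: [-0.479, 0.479, -0.52, 0.521]
contact_force: [3.2, -2.0, -2.6]
gripper_width: 0.263
```

```bash
python3 st.py
```

```text
t 15.95 D -0.15975 N 0.60718 z 0.06114 F_D -1.75 F_N 3.41 Fz -2.56 w 0.26342744860929357 M [-0.337 -0.104 -0.062]
grasp D -0.15975 N 0.60717 z 0.06914
```

Emit:
play_rows(slide=[[-0.015,0,0.05],[0,0,0],[0,0,0]], yaw=[0,0,0], grip=[1,1,1])

```text
time: 16.25
tool_pos: [0.5917, -0.2099, 0.0611]
tool_rot: [0.479, -0.479, 0.521, -0.52]
contact_force: [-0.4, -2.2, 0.2]
gripper_width: 0.265
```

```bash
python3 st.py
```

```text
t 16.25 D -0.15969 N 0.60719 z 0.06109 F_D -2.21 F_N -0.19 Fz 0.16 w 0.2651967918938385 M [-0.356  0.318 -0.02 ]
grasp D -0.15969 N 0.60719 z 0.06909
```

Emit:
play_rows(slide=[[0.03,0.01,0.02],[0.02,0,0],[0,0,0],[0,0,0]], yaw=[0,0,0,0], grip=[1,1,1,1])

```text
time: 16.65
tool_pos: [0.5917, -0.21, 0.0611]
tool_rot: [0.479, -0.479, 0.521, -0.52]
contact_force: [-3.4, 2.0, 4.9]
gripper_width: 0.256
```

```bash
python3 st.py
```

```text
t 16.65 D -0.15972 N 0.60724 z 0.06111 F_D 1.71 F_N -3.59 Fz 4.85 w 0.2561584258700449 M [ 0.193  0.967 -0.083]
grasp D -0.15973 N 0.60725 z 0.06911
```

Emit:
play_rows(slide=[[-0.025,0,-0.03],[0,0,0],[0,0,0]], yaw=[0,0,0], grip=[1,1,1])

```text
time: 16.95
tool_pos: [0.5918, -0.2099, 0.0611]
tool_rot: [0.479, -0.479, 0.521, -0.52]
contact_force: [-3.1, 0.9, 4.8]
gripper_width: 0.262
```

```bash
python3 st.py
```

```text
t 16.95 D -0.15968 N 0.60724 z 0.06108 F_D 0.66 F_N -3.17 Fz 4.76 w 0.26225809279742385 M [ 0.171  0.88  -0.079]
grasp D -0.15969 N 0.60725 z 0.06908
```

Within 0.06 mm of mid. Release.

Emit:
play_rows(slide=[[0,0,0],[0,0,0],[0,0,0],[0,0,0],[0,0,0],[0,0,0],[0,0,0],[0,0,0]], yaw=[0,0,0,0,0,0,0,0], grip=[0,-0.5,-1,-1,-1,-1,-1,-1])

```text
time: 17.75
tool_pos: [0.5919, -0.2102, 0.061]
tool_rot: [-0.479, 0.479, -0.52, 0.52]
contact_force: [0.1, -0.1, -0.1]
gripper_width: 0.998
```

```bash
python3 st.py; python3 - <<'E'
from h import *
from plant import cams
f=cams.grab_frame("scene");np.save("pics/scene3.npy",f,allow_pickle=True);crop(f,"pics/s3.png",220,90,150,110,5)
E
```

```text
t 17.75 D -0.15990 N 0.60740 z 0.06096 F_D -0.05 F_N 0.11 Fz -0.13 w 0.9984535869144152 M [-0.042 -0.002  0.041]
grasp D -0.15990 N 0.60739 z 0.06896
```

View pics/s3.png

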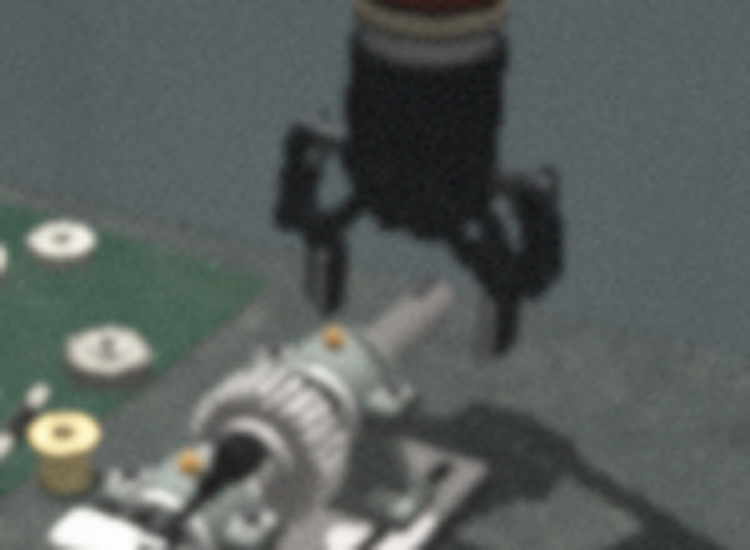

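```bash
python3 - <<'E'
from h import *
f=load("pics/top0.npy"); crop(f,"pics/tl.png",235,180,50,40,14)
g=load("pics/scene0.npy"); crop(g,"pics/sl.png",235,160,50,40,14)
# predictions
for nm,F,o in(("top",f,(235,180)),("scene",g,(235,160))):
    for Dv in(.100,.104,.108):
        for no in (.0,.0023):
            X=N*(.5612+no)+D*Dv+[0,0,.1585]; u=proj(F,X); print(nm,Dv,no,((u-np.array(o))*14+7).round())
E
```

```text
top 0.1 0.0 [205. 330.]
top 0.1 0.0023 [206. 316.]
top 0.104 0.0 [181. 328.]
top 0.104 0.0023 [182. 315.]
top 0.108 0.0 [157. 327.]
top 0.108 0.0023 [158. 313.]
scene 0.1 0.0 [416. 241.]
scene 0.1 0.0023 [402. 237.]
scene 0.104 0.0 [401. 254.]
scene 0.104 0.0023 [387. 250.]
scene 0.108 0.0 [386. 267.]
scene 0.108 0.0023 [372. 263.]
```

View pics/tl.png

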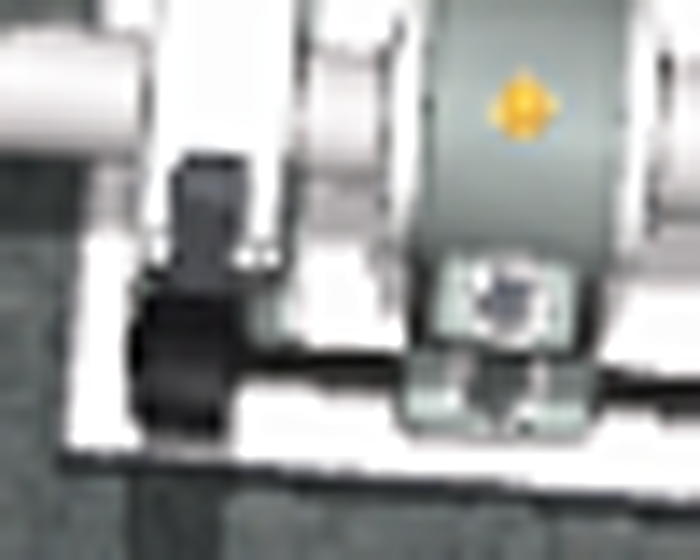

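View pics/sl.png

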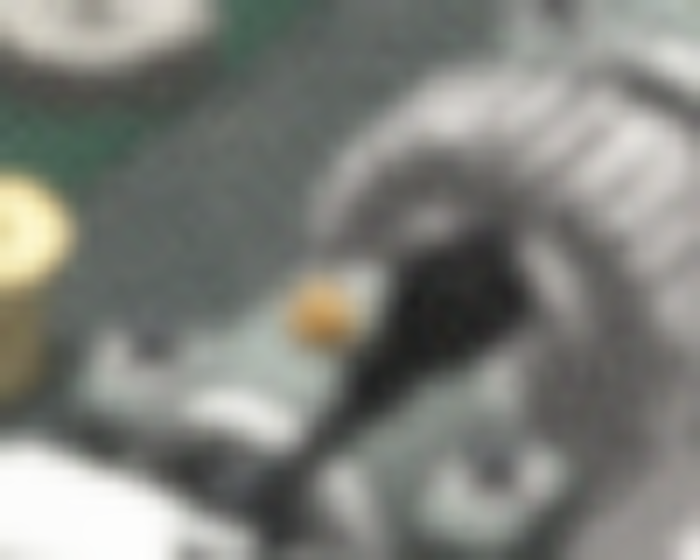

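```bash
python3 - <<'E'
from h import *
f=load("pics/top0.npy");g=load("pics/scene0.npy")
def tri(a,b):
    c1,d1=ray(f,a);c2,d2=ray(g,b);d1/=np.linalg.norm(d1);d2/=np.linalg.norm(d2)
    A=np.c_[d1,-d2];t=np.linalg.lstsq(A,c2-c1,rcond=None)[0];p=c1+d1*t[0];q=c2+d2*t[1];return (p+q)/2,np.linalg.norm(p-q)
P=lambda x,y,o:(o[0]+(x-7)/14,o[1]+(y-7)/14)
X,e=tri(P(185,365,(235,180)),P(460,285,(235,160)));print(X,e,"D",D@X,"N",N@X)
# oil dot front/rear
X,e=tri(P(522,105,(235,180)),P(322,312,(235,160)));print(X,e,"D",D@X,"N",N@X)
# arm where does predicted for angles
for th in(66,60,55,50,45):
    t=np.radians(th);X=N*(.6095-.02-.064*np.cos(t))+D*.104+[0,0,.1+.064*np.sin(t)]
    print(th,((proj(f,X)-[235,180])*14+7).round(),((proj(g,X)-[235,160])*14+7).round())
E
```

```text
[0.56079471 0.05556545 0.15506073] 0.0029381829285886805 D 0.1022966656078111 N 0.5541783293916565
[ 0.61084731 -0.00140187  0.10211199] 0.0010596670199426307 D 0.04971743140718785 N 0.6088222873825339
66 [182. 315.] [387. 250.]
60 [180. 352.] [423. 280.]
55 [178. 382.] [452. 308.]
50 [177. 410.] [478. 337.]
45 [175. 436.] [503. 368.]
```

Emit:
play_rows(slide=[[0,-2,0],[0,-4,0],[0,-4,0],[0,-4,0],[0,-4,0],[-3,-1,-0.5],[-3,0,-1],[-4,0,-1],[-4,0,-1],[-4,0,-1],[-4,0,-1],[-4,0,0]], yaw=[0,0,0,0,0,0,0,0,0,0,0,0], grip=[-1,-1,-1,-1,-1,-1,0,0.5,1,1,1,1])

```text
time: 19.0
tool_pos: [0.5578, 0.0552, 0.2511]
tool_rot: [-0.479, 0.479, -0.52, 0.521]
contact_force: [-0.3, -0.2, 0.0]
gripper_width: 0.004
```

Emit:
play_rows(slide=[[0,0,0],[0,0,0],[0,0,0]], yaw=[0,0,0], grip=[1,1,1])

```text
time: 19.3
tool_pos: [0.5587, 0.0528, 0.2509]
tool_rot: [-0.478, 0.479, -0.52, 0.521]
contact_force: [-0.1, -0.3, 0.5]
gripper_width: 0.001
```

```bash
python3 st.py; python3 - <<'E'
from h import *
from plant import cams,readout
s=readout.state();print(go(s,N*.553+D*.103+[0,0,.195]))
f=cams.grab_frame("scene");np.save("pics/scene4.npy",f,allow_pickle=True);crop(f,"pics/s4.png",215,100,150,110,5)
f=cams.grab_frame("top");np.save("pics/top4.npy",f,allow_pickle=True);crop(f,"pics/t4.png",225,155,155,100,5)
E
```

```text
t 19.3 D 0.09932 N 0.55235 z 0.25087 F_D -0.34 F_N -0.06 Fz 0.45 w 0.0007328955842921665 M [ 0.023 -0.003  0.065]
grasp D 0.09932 N 0.55235 z 0.25887
[-0.37042529  5.58732183  0.06517483]
```

View pics/s4.png

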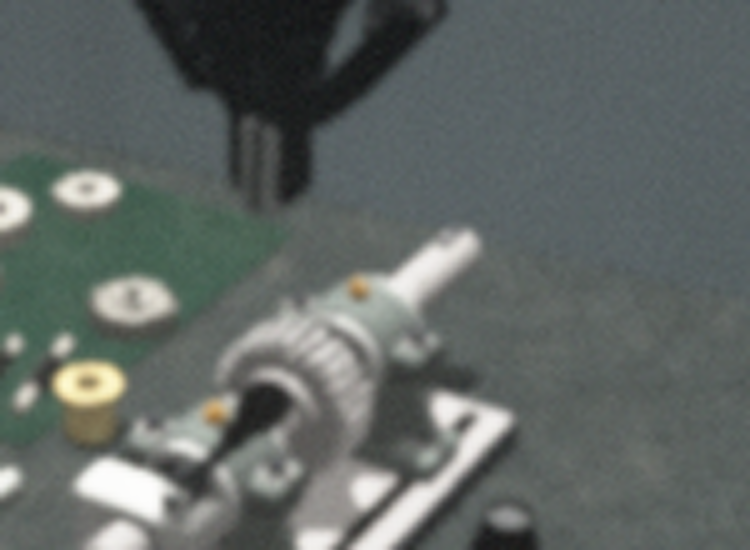

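View pics/t4.png

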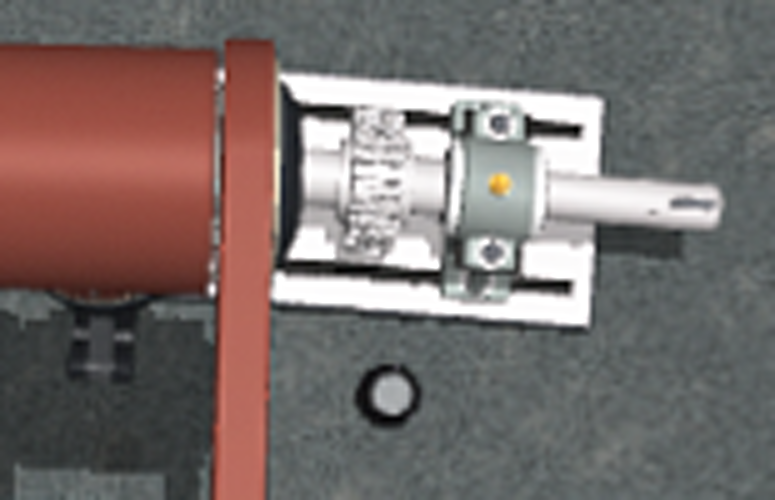

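```bash
python3 - <<'E'
from h import *
g=load("pics/scene4.npy")
for n,d,z in((.55235,.0993,.2399),(.553,.103,.165),(.553,.103,.155),(.553+.01,.103,.155),(.553,.103+.01,.155)):
    print(n,d,z,((proj(g,N*n+D*d+[0,0,z])-[215,100])*5+2.5).round(1))
crop(g,"pics/s4b.png",215,125,90,75,8)
E
```

```text
0.55235 0.0993 0.2399 [272.1 208.5]
0.553 0.103 0.165 [262.6 381.7]
0.553 0.103 0.155 [262.2 403.2]
0.5630000000000001 0.103 0.155 [240.6 395.8]
0.553 0.11299999999999999 0.155 [249. 415.]
```

View pics/s4b.png

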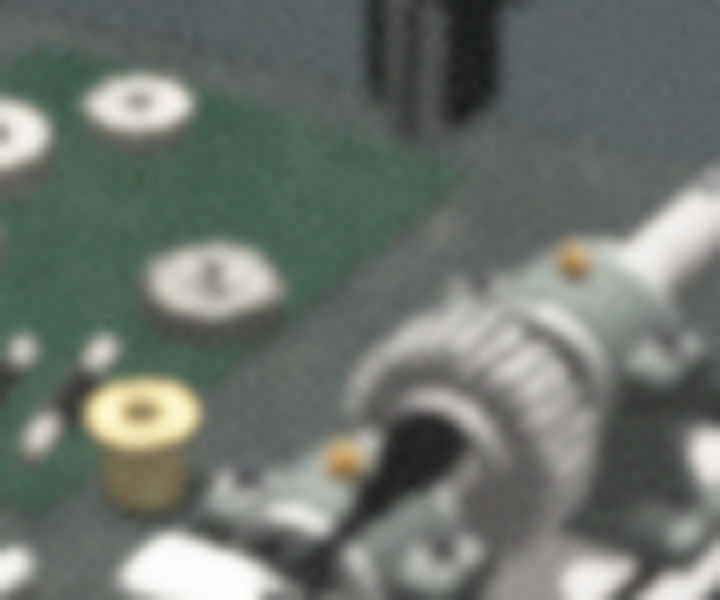

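Emit:
play_rows(slide=[[-0.3,2,-0.1],[0,2,0],[0,1.8,0],[0,0.6,0],[0,0,0]], yaw=[0,0,0,0,0], grip=[1,1,1,1,1])

```text
time: 19.9
tool_pos: [0.5574, 0.0558, 0.1858]
tool_rot: [0.478, -0.479, 0.521, -0.52]
contact_force: [-0.0, 0.3, 0.3]
gripper_width: -0.005
```

```bash
python3 st.py
```

```text
t 19.9 D 0.10227 N 0.55074 z 0.18579 F_D 0.27 F_N -0.06 Fz 0.31 w -0.005170115199253353 M [-0.007  0.002 -0.037]
grasp D 0.10227 N 0.55076 z 0.19379
```

Emit:
play_rows(slide=[[0,0.3,0],[0,0.3,0],[0,0.3,0],[0,0.3,0]], yaw=[0,0,0,0], grip=[1,1,1,1])

```text
time: 20.3
tool_pos: [0.5582, 0.0566, 0.1752]
tool_rot: [-0.479, 0.479, -0.52, 0.521]
contact_force: [-0.4, 0.4, 0.4]
gripper_width: 0.005
```

```bash
python3 st.py
```

```text
t 20.3 D 0.10315 N 0.55148 z 0.17519 F_D 0.34 F_N -0.38 Fz 0.41 w 0.005300823064681496 M [-0.01   0.031 -0.014]
grasp D 0.10315 N 0.55147 z 0.18319
```

Emit:
play_rows(slide=[[0,0.2,0],[0,0.2,0],[0,0.2,0]], yaw=[0,0,0], grip=[1,1,1])

```text
time: 20.6
tool_pos: [0.558, 0.0567, 0.1725]
tool_rot: [0.479, -0.479, 0.52, -0.52]
contact_force: [-12.7, 0.3, 22.9]
gripper_width: -0.001
```

```bash
python3 st.py
```

```text
t 20.6 D 0.10323 N 0.55125 z 0.17250 F_D -0.74 F_N -12.70 Fz 22.93 w -0.0006836785560369004 M [0.032 2.102 0.007]
grasp D 0.10323 N 0.55125 z 0.18050
```

Emit:
play_rows(slide=[[0,0,-0.25],[0,0,-0.25],[0,0.1,-0.25],[0,0.15,-0.2]], yaw=[0,0,0,0], grip=[1,1,1,1])

```text
time: 21.0
tool_pos: [0.5483, 0.0575, 0.1665]
tool_rot: [0.479, -0.479, 0.52, -0.52]
contact_force: [-0.3, -0.4, 3.9]
gripper_width: -0.0
```

```bash
python3 st.py
```

```text
t 21.0 D 0.10321 N 0.54159 z 0.16649 F_D -0.44 F_N -0.26 Fz 3.89 w -0.00035613885021952904 M [ 0.071  0.132 -0.002]
grasp D 0.10321 N 0.54159 z 0.17449
```

Emit:
play_rows(slide=[[0,0.23,-0.24],[0,0.24,-0.23],[0,0.25,-0.22],[0,0.26,-0.2],[0,0.28,-0.19],[0,0.29,-0.17]], yaw=[0,0,0,0,0,0], grip=[1,1,1,1,1,1])

```text
time: 21.6
tool_pos: [0.5348, 0.0586, 0.1503]
tool_rot: [0.478, -0.479, 0.521, -0.52]
contact_force: [-3.5, 1.1, 4.4]
gripper_width: 0.002
```

```bash
python3 st.py
```

```text
t 21.6 D 0.10318 N 0.52803 z 0.15030 F_D 0.76 F_N -3.63 Fz 4.40 w 0.002247001596085809 M [0.048 0.554 0.034]
grasp D 0.10318 N 0.52806 z 0.15830
```

Emit:
play_rows(slide=[[0,0.3,-0.1],[0,0.3,-0.1],[0,0.3,-0.1],[0,0.3,-0.08],[0,0.3,-0.05],[0,0.3,-0.05]], yaw=[0,0,0,0,0,0], grip=[1,1,1,1,1,1])

```text
time: 22.2
tool_pos: [0.5309, 0.0589, 0.1329]
tool_rot: [0.479, -0.479, 0.521, -0.52]
contact_force: [-3.7, 0.6, 6.1]
gripper_width: -0.005
```

```bash
python3 st.py
```

```text
t 22.2 D 0.10308 N 0.52414 z 0.13286 F_D 0.28 F_N -3.75 Fz 6.12 w -0.005216216493746572 M [ 0.069  0.7   -0.035]
grasp D 0.10308 N 0.52415 z 0.14086
```

Emit:
play_rows(slide=[[0,0.3,-0.03],[0,0.3,0],[0,0.3,0],[0,0.2,0]], yaw=[0,0,0,0], grip=[1,1,1,1])

```text
time: 22.6
tool_pos: [0.5309, 0.0588, 0.1214]
tool_rot: [-0.479, 0.479, -0.52, 0.52]
contact_force: [-1.1, -0.1, 2.7]
gripper_width: 0.002
```

```bash
python3 st.py
```

```text
t 22.6 D 0.10304 N 0.52411 z 0.12143 F_D -0.15 F_N -1.09 Fz 2.68 w 0.0015965533427871547 M [0.029 0.291 0.024]
grasp D 0.10304 N 0.52411 z 0.12943
```

Emit:
play_rows(slide=[[0,0.1,0],[0,0.1,0],[0,0,0]], yaw=[0,0,0], grip=[1,1,1])

```text
time: 22.9
tool_pos: [0.5309, 0.0588, 0.1204]
tool_rot: [0.479, -0.479, 0.52, -0.52]
contact_force: [-4.9, -0.1, 7.2]
gripper_width: 0.002
```

```bash
python3 st.py
```

```text
t 22.9 D 0.10305 N 0.52413 z 0.12036 F_D -0.49 F_N -4.88 Fz 7.20 w 0.0015228237551702809 M [ 0.001  0.803 -0.017]
grasp D 0.10305 N 0.52413 z 0.12836
```

Emit:
play_rows(slide=[[0,0.1,0],[0,0,0],[0,0,0]], yaw=[0,0,0], grip=[1,1,1])

```text
time: 23.2
tool_pos: [0.531, 0.0589, 0.1202]
tool_rot: [0.479, -0.479, 0.52, -0.52]
contact_force: [-6.8, 0.2, 10.0]
gripper_width: -0.0
```

```bash
python3 st.py
```

```text
t 23.2 D 0.10309 N 0.52416 z 0.12020 F_D -0.37 F_N -6.79 Fz 9.98 w -0.00020464845680237382 M [-0.008  1.178 -0.026]
grasp D 0.10309 N 0.52417 z 0.12820
```

Emit:
play_rows(slide=[[0,0.1,0],[0,0.1,0],[0,0,0]], yaw=[0,0,0], grip=[1,1,1])

```text
time: 23.5
tool_pos: [0.5311, 0.0589, 0.1199]
tool_rot: [0.478, -0.479, 0.521, -0.52]
contact_force: [-11.9, -0.3, 19.2]
gripper_width: -0.001
```

```bash
python3 st.py
```

```text
t 23.5 D 0.10310 N 0.52427 z 0.11988 F_D -1.34 F_N -11.87 Fz 19.18 w -0.0010730762039151199 M [ 0.012  2.033 -0.004]
grasp D 0.10310 N 0.52427 z 0.12788
```

Emit:
play_rows(slide=[[0,-0.3,0.15],[0,-0.5,0.1],[0,-2,0],[0,-4,0],[0,-4,0],[0,-3,0],[4,0,-3],[4,0,-3],[4,0,-3],[4,0,-3],[4,0,-3],[0,0,0]], yaw=[0,0,0,0,0,0,0,0,0,0,0,0], grip=[1,1,1,1,1,1,1,1,1,1,1,1])

```text
time: 24.7
tool_pos: [0.3648, -0.1321, 0.2546]
tool_rot: [-0.476, 0.477, -0.522, 0.523]
contact_force: [0.7, -0.3, -0.0]
gripper_width: -0.002
```

```bash
python3 st.py; python3 - <<'E'
from h import *
from plant import cams
f=cams.grab_frame("scene");np.save("pics/scene5.npy",f,allow_pickle=True);crop(f,"pics/s5.png",205,120,130,115,5)
f=cams.grab_frame("top");np.save("pics/top5.npy",f,allow_pickle=True);crop(f,"pics/t5.png",205,135,175,115,4)
E
```

```text
t 24.7 D -0.10111 N 0.37454 z 0.25460 F_D -0.23 F_N 0.72 Fz -0.05 w -0.0018135431652975362 M [ 0.069  0.014 -0.001]
grasp D -0.10109 N 0.37454 z 0.26260
```

View pics/s5.png

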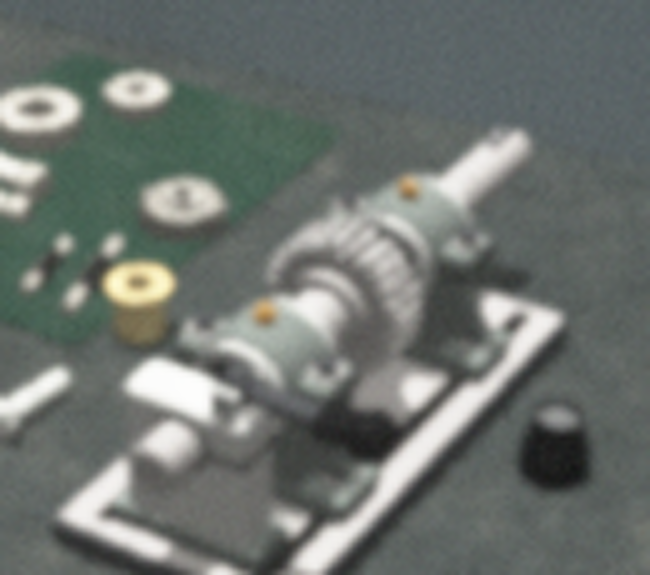

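View pics/t5.png

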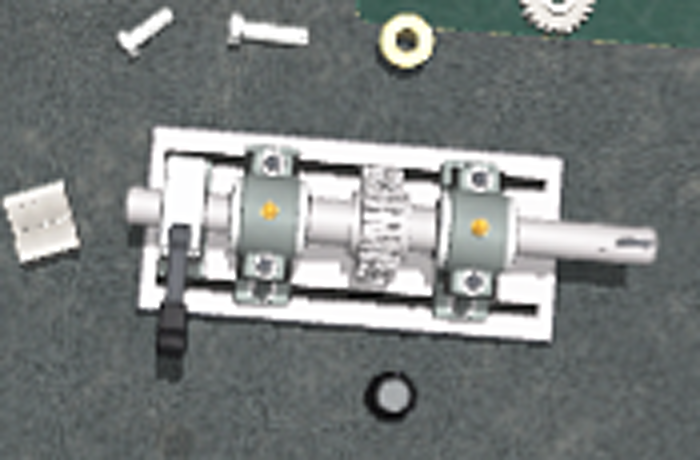

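```bash
python3 - <<'E'
from h import *
a=load("pics/top0.npy")["image"];b=load("pics/top4.npy")["image"];c=load("pics/top5.npy")["image"]
G=lambda i:cv2.cvtColor(i,cv2.COLOR_RGB2GRAY).astype(np.float32)
a,b,c=map(G,(a,b,c))
t=b[186:204,352:374]
for n,i in(("start",a),("clamped",c)):
    r=cv2.matchTemplate(i[182:208,344:382],t,cv2.TM_CCOEFF_NORMED);_,m,_,l=cv2.minMaxLoc(r)
    x=l[0];y0,y1,y2=r[l[1],x-1],r[l[1],x],r[l[1],x+1];print(n,"shift px vs released",x-8+(y0-y2)/2/(y0-2*y1+y2),l[1]-4,m)
d=np.abs(a-c)[100:240,190:380]>40
print(np.argwhere(cv2.erode(d.astype(np.uint8),np.ones((3,3)))).shape)
E
python3 st.py; python3 -c "
from plant import workorder;print(workorder.job_done())"
```

```text
start shift px vs released -2.0599852 0 0.9826695919036865
clamped shift px vs released -0.047287803 0 0.9993003010749817
(26, 2)
t 24.8 D -0.09801 N 0.37652 z 0.25479 F_D 0.00 F_N -0.44 Fz -1.62 w -0.002708409634675764 M [ 0.029 -0.011  0.088]
grasp D -0.09800 N 0.37651 z 0.26279
the job is handed in; nothing more can be done
None
```

The shaft is locked at mid-float and the clamp lever is fully down. I handed the job in at 24.8 s.

**Seating:** I took the shaft by its bare end and pushed it onto the rear thrust face with a peak reading of about 12.7 N. I then drew it onto the front face with about 12.5 N, holding each for roughly a second. The readings include about 2.5 N of drag.

**Setting midway:** The two seats were 21.5 mm apart. My last reading before letting go put the shaft within about 0.1 mm of the middle.

**Clamping:** I pressed the lever down with the closed fingertips until it sat on its stop, at about 19 N downward. I then backed the hand away to a clear spot.

**Last checks:**
- **Lever:** the pictures show it level and staying down.
- **Shaft:** the before-and-after pictures show it moved less than 0.1 pixel (about 0.1 mm) while being clamped.
- **Bystanders:** those in view look undisturbed, but I judged that by eye and did not measure each one.
- **Force on the hand:** with the hand clear, the reading was near zero.

**Disagreements:**
- The shaft axis was about 2 mm off the camera estimate when gripped, so I used the arm's own reading.
- The lever end looked several degrees lower than the stated 66 degrees.
- First contact with the lever gave a brief 23 N downward (about 26 N in all) until I followed its arc.

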